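# Peel the top rinsed tray off its stack and hold it over the drip pan

### The arm

A 6-joint arm with a two-finger parallel gripper is mounted at the origin on a cart in front of the work surface, level with it; the furniture and walls round the work are solid. World frame = base frame: x ahead of the robot, y to its left, z up, the work surface at z = 0. Lengths are in mm, angles in rad, forces in N, time in s.
With the tool pointing down it reaches from about 325 to 900 mm from the base axis. Payload 3.5 kg.
Tool frame: the origin (TCP) lies midway between the tips of the shut fingers; the grasp point (between the pads) lies 19 mm behind it; z points along the fingers, y is the line along which they close (so a half turn about z gives the same grasp; the last joint's range is limited). The gripper opens to 85 mm and grips with 20 to 120 N. Pads are 22 mm wide; open, the fingers measure 114 mm over their backs; the gripper's body (76 mm by 85 mm) begins 54 mm behind the grasp point. The pads swing forward as they close: fully open they stand 13 mm farther back than shut.
Start: joints at [1.19, 0.276, -0.026, 1.268, 0, 1.467], TCP at [171.407, 601.034, 231.313] pointing down, gripper open.
Joint ranges: [-3.12, 3.12], [-0.85, 1.88], [-1.08, 1.24], [-1.95, 2.15], [-1.57, 1.53], [-3.14, 3.14]. Speed limits (rad/s): [2.57, 2.57, 3.14, 3.14, 3.14, 3.14].

### API

Orientations are given as a 3x3 rotation matrix whose columns are the frame's x, y, z axes.
In Python, from plant import bot, imaging gives the robot as it stands.
- The arm moves only by the shell command python3 -m handwheel 'ROWS' [FORCE]. ROWS is JSON, one flat list of numbers, 7 for each row, row after row: the shift along the tool's x, y, z in mm, then the turn, a rotation vector about the tool's x, y, z in rad, then the opening, from 0 (shut) to 1 (fully open). In form: [x, y, z, wx, wy, wz, gripper, x, y, z, wx, wy, wz, gripper, ...]. A call has 1 to 8 rows; each row is the pose to reach, as a shift and turn from the pose commanded when the call began, along the tool's axes at that moment; what a row does not reach only later rows make up. A row lasts 1/8 s, in which the tool goes at most 62.5 mm and 10.7 degrees, less where a joint would pass 70% of its speed; a pose out of reach is approached as far as the arm can. A call with a gripper value outside its range is refused whole. The fingers move at their own pace and stop on an object; FORCE is the grip in N (left out, the last holds). Time passes only in rows, so rows that repeat a pose let the fingers close. It gives the time, the measured TCP pose, the force, the opening and the grip force at its end, in the units of the state.
- bot.observe(): the state, without advancing time (a new reading comes with each control period).
- imaging.read_camera(name): name is "scene" or "top" or "wrist"; returns a dict with "color" (384x512x3 uint8, red, green, blue), "fov_y" (degrees; the focal length in pixels is half the picture's height over the tangent of half this angle, whatever the lens; pixels are square), "cx", "cy" (the principal point, pixels), "D" ([k1, k2, p1, p2, k3] as OpenCV has them; the pictures are not rectified), "T" (4x4, takes a point from camera to world coordinates); the wrist camera has in their place "T_tool_cam" (4x4, takes a point from camera to tool coordinates, whose origin is the TCP and whose axes are the flange's). Camera axes: x right, y down, z forward; pixel columns grow to the right and rows downward; lengths in mm; the calibration is good to about 2 mm. A picture is of the moment at which its call begins: read the wrist's pose just before it. There is no depth.
- bot.job_done(): hands the job in; it is judged then, once.
Trained networks look in the newest picture that a camera, given by its name, has taken for a name from the list of things; names that differ only in an ending like _2 or _b are one class to them, and where a whole thing is asked for, a point or a joint stands for the part that bears it (a point fixed in the world has none). Each returns a list of dicts, best first, with "score" (0 to 1); they miss things now and then, are a little off and sometimes report something else, mostly with a low value. They report only what shows in the picture. A call takes as long as a camera call.
- imaging.spot_in(query, camera): "bbox" ([left, top, right, bottom] in pixels, round what is visible of it).
- imaging.spot_point(query, camera): "point" ([column, row] in pixels: a listed point, or the origin of a listed thing).
The state is a dict: "time_s": time; "qpos": joint angles; "qd": joint speeds; "tau": joint torques, N m; "tcp_pos": TCP position; "tcp_rot": TCP orientation; "contact_force": force on the tool from outside, world axes, zero at the start; "torque": the same for the moment, N m; "gripper_width": finger opening in mm; "grip_force": force on a finger pad.
Only numpy, scipy, OpenCV 4.12 (cv2) and the standard library are available. Lean on these libraries where they do the work, as an engineer would, in place of code of your own. Each camera call takes 0.05 s, during which the arm holds its last target. There are 200 camera calls.

### The job

Pull the drawer of the low white cabinet fully out to its stop. The two small steel trays nested in it cling together: peel the upper one off by lifting the corner with the upright tab first, while its opposite corner still rests on the lower tray, which stays seated in the open drawer. Then hold the upper tray by the tab, still, up in the air over the middle of the white drip pan so that it can drain, clear of everything, and finish while still holding it; leave the brown bottle and the beaker alone.

Things in the scene. Friction and masses are not known exactly. Their poses are not given: they have to be found in the camera images.
- cab: fixed low open-fronted white cabinet, 165 (x) x 170 (y) x 104 mm high, from x = -70 mm (open front) to x = +95 mm about its origin, which lies on the worktop midway across y. The closed drawer's lip stands 26 mm out of the front. The drawer slides out along its -x axis (towards the robot)
- drawer (a joint): how far the drawer is pulled out: 0 closed, 0.160 m at its stop; slides with about 2 N of friction and stays where it is left
- drawer_handle (a point): middle of the drawer's handle: a horizontal round steel bar 10 mm thick and 80 mm long along the cabinet's y axis, 41 mm in front of the drawer's front lip (67 mm in front of the housing when closed), 62 mm above the worktop, 42 mm below the cabinet's top; carried by an upright at each end, free below the middle. Moves with the drawer; this frame has the cabinet's axes
- drawer_floor (a point): point on the drawer's floor under the middle of the stack, 14 mm above the worktop; moves with the drawer, axes as the cabinet's. Closed, it lies at x = -20 mm in the cabinet. The drawer's lip is 34 mm high above the worktop
- lower_tray: lower steel tray, 0.6 kg, loose, seated between low rubber strips on the drawer's floor; rim 124 x 118 mm, 26 mm high; origin at the centre of its underside. Four small sprung rubber bumpers on its rim press on the long sides of the upper tray's rim, near its corners, and make it cling (about 1 to 1.5 N at each; each lets go once the rim there has risen some 6 mm)
- top_tray: upper steel tray, about 0.12 kg, loose, nested in the lower one with its rim lying on the lower rim; rim 118 (x) x 91 (y) mm, 6 mm thick, its top 20 mm above the origin; origin at the centre of the tray's underside, 12 mm above the lower tray's origin; its x axis points away from the robot, to the cabinet's back
- top_tab (a point): on the upright tab of the upper tray, in its plate's middle, 10 mm below its top edge and 20 mm above the rim's top: a steel plate 8 mm thick, 22 mm wide, 30 mm high above the rim, at the tray's front left corner (tray x = -46, y = +34, z = +40 mm). The plate stands along the line from the tab to the diagonal corner, so it is pinched across in the tray's horizontal direction (0.594, 0.804)
- top_near_corner (a point): rim corner beside the tab, tray (-59, 45.5, 17) mm
- top_far_corner (a point): rim corner diagonally across from the tab, tray (59, -45.5, 17) mm
- top_left_corner (a point): rim corner at tray (59, 45.5, 17) mm
- top_right_corner (a point): rim corner at tray (-59, -45.5, 17) mm
- top_mid (a point): middle of the upper tray, 10 mm above its underside
- drip_pan: fixed white plastic drip pan, rim 182 (x) x 162 (y) mm, 26 mm high; origin at the centre of its underside
- brown_bottle: bystander: small brown bottle with white cap, 42 mm wide, 76 mm high, upright; origin at its underside
- beaker: bystander: small clear beaker, 62 mm wide, 63 mm high, upright; origin at its underside

How it is judged:
By the outcome, as a careful person would: the job done as asked, in the order asked, and still so for the second after the job is handed in, while the arm keeps its last pose, push and grip.
It also fails if it takes over 64 s, if anything falls off the work surface, if the arm or the gripper's body presses on something with over 40 N, if the wrist force passes 120 N, or if a joint passes its speed limit or range.

## Working session

There is one attempt and no reset: what is moved stays moved. The work goes in short steps, Python scripts to look and compute and a shell command to move; the robot and the scene stay as the last step left them, time stands still between calls to the robot, and variables do not carry over. Pictures are saved under pics/ and viewed, at most 10 in all, crops included, and the job is handed in when it is done.

```bash
ls; mkdir -p pics
cat > h.py <<'E'
import numpy as np, cv2
from plant import bot, imaging
def K(c):
    h,w=c["color"].shape[:2]; f=h/2/np.tan(np.radians(c["fov_y"])/2)
    return np.array([[f,0,c["cx"]],[0,f,c["cy"]],[0,0,1.]])
def pose(c,s=None):
    if "T" in c: return np.array(c["T"])
    s=s or bot.observe(); T=np.eye(4); T[:3,:3]=s["tcp_rot"]; T[:3,3]=s["tcp_pos"]
    return T@np.array(c["T_tool_cam"])
def ray(c,T,p):
    u=cv2.undistortPoints(np.array([[p]],float),K(c),np.array(c["D"],float))[0,0]
    d=T[:3,:3]@np.array([u[0],u[1],1]); return T[:3,3],d/np.linalg.norm(d)
def tri(rays):
    A=np.zeros((3,3));b=np.zeros(3)
    for o,d in rays:
        P=np.eye(3)-np.outer(d,d);A+=P;b+=P@o
    x=np.linalg.solve(A,b); return x,[np.linalg.norm((np.eye(3)-np.outer(d,d))@(x-o)) for o,d in rays]
def atz(r,z): o,d=r; return o+d*(z-o[2])/d[2]
def look(names,cams,save=None):
    R={n:{} for n in names}
    for cam in cams:
        s=bot.observe(); c=imaging.read_camera(cam); T=pose(c,s)
        if save: cv2.imwrite(f"pics/{save}_{cam}.png",c["color"][:,:,::-1])
        for n in names:
            r=imaging.spot_point(n,cam)
            if r: R[n][cam]=(r[0]["score"],np.array(r[0]["point"]),ray(c,T,r[0]["point"]))
    return R
E
python3 - <<'E'
from h import *
np.set_printoptions(precision=1,suppress=True)
s=bot.observe(); print(s["tcp_rot"],s["tcp_pos"],s["gripper_width"],s["time_s"])
N="cab drawer_handle drawer_floor lower_tray top_tray top_tab top_near_corner top_far_corner top_left_corner top_right_corner top_mid drip_pan brown_bottle beaker".split()
R=look(N,["scene","top","wrist"],"a")
for n in N:
    for k,v in R[n].items(): print(n,k,round(v[0],2),v[1],end=" | ")
    g=[v for k,v in R[n].items() if v[0]>.3]
    if len(g)>1: print("\n  tri",*tri([v[2] for v in g]))
    else: print()
print(bot.observe()["time_s"])
E
```

```text
pics
[[-1.   0.3 -0. ]
 [ 0.3  1.  -0. ]
 [ 0.  -0.  -1. ]] [171.1 600.3 230.1] 85.42566565632978 0.0
cab scene 0.95 [341.1 210.8] | cab top 0.88 [315.4 113. ] | 
  tri [760.1  40.8  -0. ] [np.float64(2.123861837929816), np.float64(2.1238618379297955)]
drawer_handle scene 0.96 [308.  215.4] | drawer_handle top 0.97 [322.6 159.4] | 
  tri [624.3  37.1  53.7] [np.float64(4.76919721399261), np.float64(4.769197213992861)]


top_tray scene 0.97 [341.6 206.4] | 
top_tab scene 0.65 [319.2 199.2] | top_tab top 0.61 [309.2 131.7] | 
  tri [696.1  68.3  54.4] [np.float64(2.008838453285354), np.float64(2.0088384532854437)]
top_near_corner scene 0.88 [313.8 204.5] | top_near_corner top 0.84 [300.8 141.6] | 
  tri [680.4  81.9  34.8] [np.float64(6.0742949235701476), np.float64(6.074294923570122)]

top_left_corner scene 0.8 [341.1 184. ] | 
top_right_corner scene 0.65 [337.5 217.9] | top_right_corner top 0.83 [335.8 139. ] | 
  tri [683.5  -4.6  40.5] [np.float64(2.3061652852314904), np.float64(2.306165285231362)]
top_mid scene 0.85 [338.9 206.1] | top_mid top 0.19 [324.7 159.9] | 
drip_pan scene 0.87 [180.9 194.1] | drip_pan top 0.59 [185.1 226.8] | 
  tri [456.4 389.   -1. ] [np.float64(1.2003721391774338), np.float64(1.2003721391774473)]
brown_bottle scene 0.54 [258.6 194.1] | 
beaker scene 0.57 [142.  237.2] | beaker top 0.6 [221.  295.4] | beaker wrist 0.61 [ 78.9 278.7] | 
  tri [275.4 288.6   4.3] [np.float64(5.174823731033324), np.float64(5.747124415467336), np.float64(5.028598411312067)]
2.25
```

View pictures.

View pics/a_scene.png

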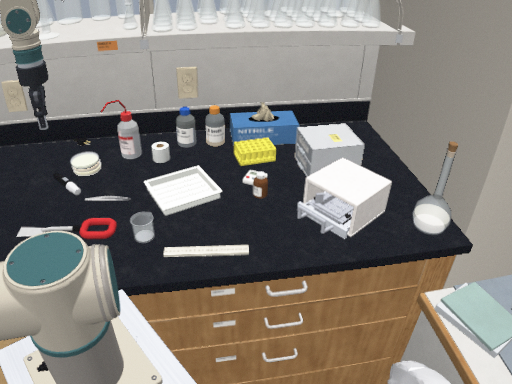

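View pics/a_top.png

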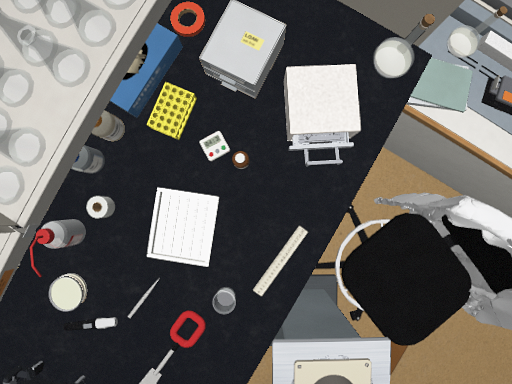

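```bash
cat >> h.py <<'E'
def go(p,yyaw,tilt=0):
    "shift/turn from present pose to TCP p, pointing down, tool y at yyaw deg"
    from scipy.spatial.transform import Rotation as Ro
    s=bot.observe(); R=np.array(s["tcp_rot"]); a=np.radians(yyaw)
    y=np.array([np.cos(a),np.sin(a),0]); z=np.array([0,0,-1.]); x=np.cross(y,z)
    Rt=np.column_stack([x,y,z])
    d=R.T@(np.array(p)-s["tcp_pos"]); w=Ro.from_matrix(R.T@Rt).as_rotvec()
    print("shift",d.round(1),"rot",w.round(4),"len",np.linalg.norm(d).round(0),"deg",np.degrees(np.linalg.norm(w)).round(1),"t",s["time_s"])
E
python3 -c "
from h import *
go([560,37,230],1.5)
c=imaging.read_camera('wrist'); print(np.array(c['T_tool_cam']).round(2),c['fov_y'])"
```

```text
shift [-528.4 -435.8    1.3] rot [ 0.     -0.      1.2668] len 685.0 deg 72.6 t 2.25
[[  -0.     -0.96   -0.29   75.91]
 [   1.      0.     -0.      1.08]
 [   0.     -0.29    0.96 -143.62]
 [   0.      0.      0.      1.  ]] 70.70231692753985
```

```bash
python3 -m handwheel '[-44,-36.3,0,0,0,0.11,0.6,-88,-72.6,0,0,0,0.22,0.6,-132,-108.9,0,0,0,0.33,0.6,-176,-145.2,0,0,0,0.44,0.6,-220,-181.5,0,0,0,0.55,0.6,-264,-218,0,0,0,0.66,0.6,-308,-254,0,0,0,0.77,0.6,-352,-290,0,0,0,0.88,0.6]' 40; python3 -c "
from h import *
go([560,37,230],1.5)"
```

```text
time_s: 3.3
tcp_pos: [431.3, 224.1, 231.7]
tcp_rot: [[-0.398, 0.917, 0.001], [0.917, 0.398, 0.001], [0.0, 0.001, -1.0]]
contact_force: [0.3, 0.4, 0.5]
gripper_width: 51.0
grip_force: 0.0
shift [-222.8   43.5    1.7] rot [ 1.100e-03 -3.000e-04  3.832e-01] len 227.0 deg 22.0 t 3.3
```

```bash
python3 -m handwheel '[-55,11,0,0,0,0.1,0.6,-110,22,0,0,0,0.2,0.6,-165,33,0,0,0,0.3,0.6,-223,43.5,1.5,0,0,0.383,0.6,-223,43.5,1.5,0,0,0.383,0.6,-223,43.5,1.5,0,0,0.383,0.6]'
python3 - <<'E'
from h import *
import pickle
np.set_printoptions(precision=1,suppress=True)
N="drawer_handle top_tab top_near_corner top_right_corner".split()
R=look(N,["wrist"],"b")
for n in N:
    for k,v in R[n].items(): print(n,round(v[0],2),v[1])
pickle.dump(R,open("b.pkl","wb"))
E
```

```text
time_s: 4.05
tcp_pos: [559.3, 38.9, 229.6]
tcp_rot: [[-0.03, 1.0, -0.001], [1.0, 0.03, 0.001], [0.001, -0.001, -1.0]]
contact_force: [-0.3, 0.3, 0.7]
gripper_width: 51.3
grip_force: 0.0
drawer_handle 0.76 [308.6 176.6]
top_tab 0.66 [372.2 147.7]
top_near_corner 0.8 [350.8 137.2]
top_right_corner 0.79 [346.2 204.8]
```

View pics/b_wrist.png

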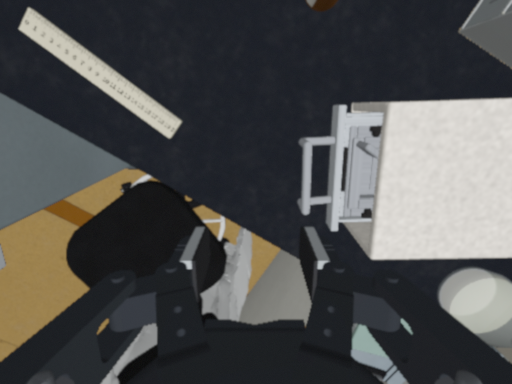

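```bash
python3 - <<'E'
from h import *
import pickle
np.set_printoptions(precision=1,suppress=True)
R=pickle.load(open("b.pkl","rb"))
s=bot.observe(); w=imaging.read_camera("wrist"); Tw=pose(w,s)
c={k:imaging.read_camera(k) for k in("scene","top")}
A={"drawer_handle":([308,215.4],[322.6,159.4]),"top_tab":([319.2,199.2],[309.2,131.7]),"top_near_corner":([313.8,204.5],[300.8,141.6]),"top_right_corner":([337.5,217.9],[335.8,139])}
for n,(a,b) in A.items():
    rs=[ray(c["scene"],pose(c["scene"]),a),ray(c["top"],pose(c["top"]),b),R[n]["wrist"][2]]
    print(n,*tri(rs),"s+w",tri([rs[0],rs[2]])[0],"t+w",tri(rs[1:])[0])
print("handle z62",atz(R["drawer_handle"]["wrist"][2],62))
for p in [(304,141),(305,212),(358,102),(373,258)]: print(p,atz(ray(w,Tw,p),62),atz(ray(w,Tw,p),104))
for p in [(353,105),(288,66),(360,131),(288,138)]: print("top",p,atz(ray(c["top"],pose(c["top"]),p),104))
print("bottle",atz(ray(c["top"],pose(c["top"]),(240,158)),76))
go([624,37,120],1.5)
E
python3 - <<'E'
import cv2
a=cv2.imread('pics/b_wrist.png')[90:270,280:400]
b=cv2.imread('pics/a_top.png')[60:180,270:370]
import numpy as np
o=np.zeros((600,800,3),np.uint8);a=cv2.resize(a,None,fx=3.3,fy=3.3);b=cv2.resize(b,None,fx=4,fy=4)
o[:a.shape[0],:a.shape[1]]=a;o[:b.shape[0],400:800]=b
cv2.imwrite('pics/c.png',o)
E
```

```text
drawer_handle [623.8  35.3  55.7] [np.float64(5.960616571107973), np.float64(3.9769958872205913), np.float64(2.816124919300122)] s+w [621.   35.4  57. ] t+w [627.6  31.5  47. ]
top_tab [696.4  68.7  54.1] [np.float64(1.8560617009728906), np.float64(2.224923869887662), np.float64(0.6284366928362514)] s+w [695.9  69.7  53.7] t+w [698.6  67.5  49.4]
top_near_corner [678.5  80.5  35.9] [np.float64(6.330939760538063), np.float64(6.2727722983229235), np.float64(2.675229779048068)] s+w [678.6  77.   38.1] t+w [675.7  82.6  36.8]
top_right_corner [681.6  -5.9  42.1] [np.float64(2.3640464871243325), np.float64(3.2065885966043695), np.float64(2.341955390198039)] s+w [680.6  -7.9  43.6] t+w [678.8  -3.1  48.9]
handle z62 [623.4  34.2  62. ]
(304, 141) [614.4  77.1  62. ] [606.5  82.4 104. ]
(305, 212) [623.1 -10.2  62. ] [614.1   6.9 104. ]
(358, 102) [669.6 121.1  62. ] [654.3 120.5 104. ]
(373, 258) [717.2 -71.8  62. ] [695.5 -46.4 104. ]
top (353, 105) [753.4 -32.8 104. ]
top (288, 66) [848.  122.7 104. ]
top (360, 131) [690.4 -48.5 104. ]
top (288, 138) [673.1 124.2 104. ]
bottle [629.1 239.3  76. ]
shift [ -4.6  64.5 110. ] rot [0. 0. 0.] len 128.0 deg 0.3 t 4.45
```

View pics/c.png

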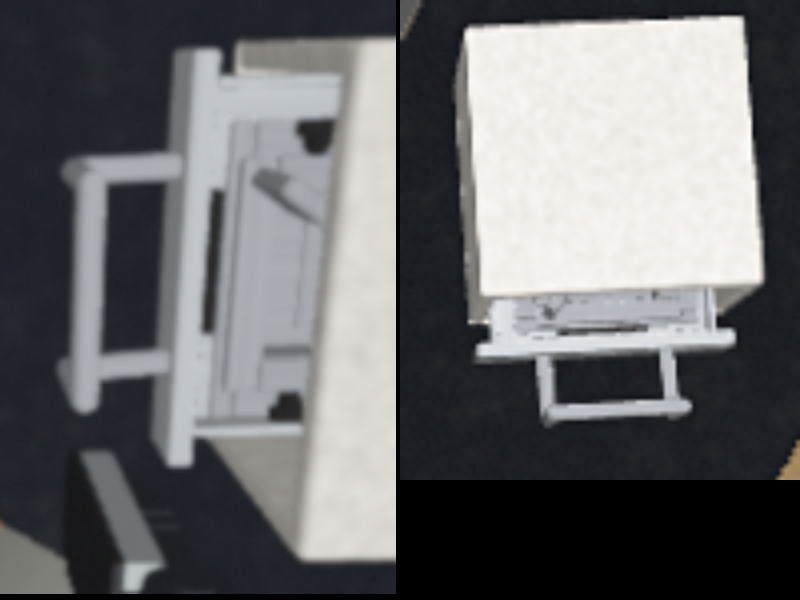

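Run:
```python
from h import *
from scipy.optimize import least_squares
np.set_printoptions(precision=1,suppress=True)
s=bot.observe(); C={k:imaging.read_camera(k) for k in("scene","top","wrist")}
T={k:np.linalg.inv(pose(C[k],s)) for k in C}
O=[("top",(95,85,104),(286.8,66.8)),("top",(95,-85,104),(355.5,64)),("top",(-70,-85,104),(360.8,130.5)),("top",(-70,85,104),(290.8,133.5)),
("wrist",(-70,85,104),(389,102)),("wrist",(-70,-85,104),(371,259)),
("wrist",(-137,0,62),(308.6,176.6)),("top",(-137,0,62),(322.6,159.4)),("scene",(-137,0,62),(308,215.4)),
("top",(-66,34,66),(309.2,131.7)),("scene",(-66,34,66),(319.2,199.2)),("wrist",(-66,34,66),(372.2,147.7))]
def f(p,raw=0):
    c,n=np.cos(p[2]),np.sin(p[2]);r=[]
    for k,m,u in O:
        w=np.array([p[0]+c*m[0]-n*m[1],p[1]+n*m[0]+c*m[1],m[2]])
        q=cv2.projectPoints(w[None],cv2.Rodrigues(T[k][:3,:3])[0],T[k][:3,3],K(C[k]),np.array(C[k]["D"]))[0][0,0]
        r.append(q-u)
    return np.array(r) if raw else np.ravel(r)
S=least_squares(f,[760,40,.03],loss="soft_l1"); p=S.x; print(p[:2],np.degrees(p[2])); print(f(p,1))
c,n=np.cos(p[2]),np.sin(p[2])
for m in [(-137,0),(-66,34)]: print(m,p[0]+c*m[0]-n*m[1],p[1]+n*m[0]+c*m[1])
```

```text
[758.9  39.3] 2.518017424573176
[[-1.2 -1.6]
 [-0.  -1.1]
 [-0.7 -0.5]
 [-1.5 -0.6]
 [ 1.6 -0.4]
 [-0.9  0.3]
 [-1.6  1.1]
 [ 0.8  2. ]
 [ 2.6 -1.8]
 [-0.7  1.6]
 [-0.5 -3.3]
 [-0.5  1.2]]
(-137, 0) 622.0778147127645 33.255587436156205
(-66, 34) 691.5155203765257 70.34204092193528
```

```bash
python3 -m handwheel '[-4,32,30,0,0,-0.014,0.5,-8,62.5,60,0,0,-0.014,0.5,-8,62.5,110,0,0,-0.014,0.5,-8,62.5,150,0,0,-0.014,0.5,-8,62.5,175,0,0,-0.014,0.5,-8,62.5,189,0,0,-0.014,0.5,-8,62.5,189,0,0,-0.014,0.2,-8,62.5,189,0,0,-0.014,0]' 40; python3 -m handwheel '[0,0,0,0,0,0,0,0,0,0,0,0,0,0]'
```

```text
time_s: 5.6
tcp_pos: [620.5, 32.6, 41.6]
tcp_rot: [[-0.044, 0.999, -0.004], [0.999, 0.044, -0.001], [-0.0, -0.004, -1.0]]
contact_force: [-4.9, 0.1, 1.4]
gripper_width: 8.3
grip_force: 39.2
time_s: 5.85
tcp_pos: [620.7, 32.6, 41.6]
tcp_rot: [[-0.044, 0.999, -0.003], [0.999, 0.044, -0.001], [-0.0, -0.003, -1.0]]
contact_force: [-5.0, -0.4, -0.2]
gripper_width: 8.8
grip_force: 39.1
```

```bash
python3 -m handwheel '[0,-15,0,0,0,0,0,0,-40,0,0,0,0,0,0,-65,0,0,0,0,0,0,-90,0,0,0,0,0,0,-115,0,0,0,0,0,0,-138,0,0,0,0,0,0,-155,0,0,0,0,0,0,-161,0,0,0,0,0]';python3 -m handwheel '[0,-2,0,0,0,0,0,0,-2,0,0,0,0,0]'
```

```text
time_s: 6.85
tcp_pos: [461.3, 23.9, 41.7]
tcp_rot: [[-0.043, 0.999, 0.002], [0.999, 0.043, -0.004], [-0.005, 0.002, -1.0]]
contact_force: [4.1, -5.6, -6.8]
gripper_width: 8.7
grip_force: 40.1
time_s: 7.1
tcp_pos: [461.0, 23.9, 41.6]
tcp_rot: [[-0.043, 0.999, 0.004], [0.999, 0.043, -0.004], [-0.004, 0.004, -1.0]]
contact_force: [3.4, -4.6, -6.5]
gripper_width: 8.5
grip_force: 40.2
```

```bash
python3 -m handwheel '[0,-2,0,0,0,0,0,0,-5,0,0,0,0,0,0,-5,0,0,0,0,0]'
```

```text
time_s: 7.48
tcp_pos: [461.0, 23.9, 41.8]
tcp_rot: [[-0.043, 0.999, 0.014], [0.999, 0.043, -0.003], [-0.003, 0.013, -1.0]]
contact_force: [14.4, -4.4, -21.4]
gripper_width: 8.6
grip_force: 39.1
```

```bash
python3 -m handwheel '[0,3,0,0,0,0,0,0,4.5,0,0,0,0,0,0,4.5,0,0,0,0,0.2,0,4.5,0,0,0,0,0.5,0,4.5,-30,0,0,0,0.5,0,4.5,-80,0,0,0,0.6,0,4.5,-135,0,0,0,0.7,0,4.5,-150,0,0,0,0.7]'; python3 -c "
from h import *
go([525,70,200],56)"
```

```text
time_s: 8.48
tcp_pos: [461.7, 25.6, 195.3]
tcp_rot: [[-0.044, 0.999, 0.008], [0.999, 0.044, -0.0], [-0.001, 0.008, -1.0]]
contact_force: [-0.4, 1.1, -1.3]
gripper_width: 59.5
grip_force: 0.0
shift [41.6 65.2 -4.2] rot [ 0.0073  0.0043 -0.9331] len 77.0 deg 53.5 t 8.475
```

```bash
python3 -m handwheel '[8,13,-1,0,0,-0.18,0.7,16,26,-2,0,0,-0.36,0.7,24,39,-3,0,0,-0.54,0.7,32,52,-4,0,0,-0.72,0.7,41,65,-4,0,0,-0.9,0.7,41,65,-4,0.007,0.004,-0.933,0.7,41,65,-4,0.007,0.004,-0.933,0.7]'
python3 - <<'E'
from h import *
import pickle
np.set_printoptions(precision=1,suppress=True)
N="drawer_handle top_tab top_near_corner top_right_corner top_far_corner top_left_corner".split()
R=look(N,["wrist","top","scene"],"d")
pickle.dump(R,open("d.pkl","wb"))
for n in N:
    for k,v in R[n].items(): print(n,k,round(v[0],2),v[1],end=" | ")
    g=[v for k,v in R[n].items() if v[0]>.3]
    if len(g)>1: print("\n  tri",*tri([v[2] for v in g]))
    else: print()
s=bot.observe();print(s["time_s"],s["tcp_pos"])
E
```

```text
time_s: 9.35
tcp_pos: [521.3, 69.2, 194.2]
tcp_rot: [[-0.828, 0.561, -0.01], [0.561, 0.828, -0.0], [0.008, -0.005, -1.0]]
contact_force: [-0.2, 0.2, -0.4]
gripper_width: 60.0
grip_force: 0.0
drawer_handle wrist 0.68 [184.7 155. ] | drawer_handle top 0.61 [328.8 223.8] | drawer_handle scene 0.97 [266.9 245.3] | 
  tri [462.9  20.7  53. ] [np.float64(4.24107563650433), np.float64(4.134245547173271), np.float64(0.40699436464009653)]
top_tab scene 0.77 [274.3 221.9] | 
top_near_corner wrist 0.95 [250.2 170.6] | top_near_corner scene 0.88 [270.6 226.5] | 
  tri [514.1  68.4  52.4] [np.float64(2.5005676285063547), np.float64(2.5005676285063525)]
top_right_corner wrist 0.78 [191.2 215. ] | top_right_corner scene 0.6 [295.2 248.2] | 
  tri [518.5 -19.5  41.4] [np.float64(0.9434057237831949), np.float64(0.9434057237830709)]
top_far_corner wrist 0.98 [252.7 286.8] | top_far_corner top 0.78 [338.8 155.8] | top_far_corner scene 0.66 [330.8 226.3] | 
  tri [642.2 -14.8  40.3] [np.float64(1.2357092784537302), np.float64(5.654376847956774), np.float64(4.6226440191724425)]
top_left_corner wrist 0.92 [311.6 245.2] | top_left_corner top 0.78 [307.3 159.5] | top_left_corner scene 0.73 [263.7 243.4] | 
  tri [606.5  83.  -12.2] [np.float64(50.607889018406226), np.float64(34.194865125695905), np.float64(82.15071040694775)]
10.4 [522.2  69.3 194.8]
```

View pics/d_wrist.png

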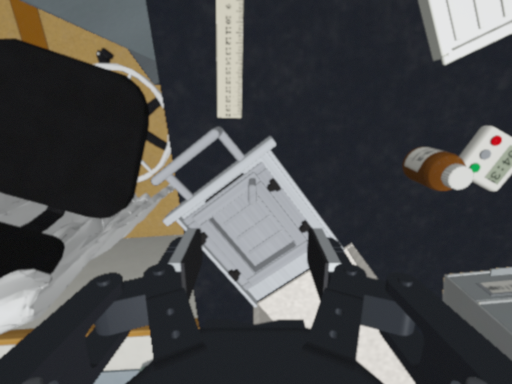

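Run:
```python
from h import *
import pickle
from scipy.optimize import least_squares
np.set_printoptions(precision=1,suppress=True)
R=pickle.load(open("d.pkl","rb"))
s=bot.observe(); C={k:imaging.read_camera(k) for k in("scene","top","wrist")}
T={k:np.linalg.inv(pose(C[k],s)) for k in C}
M={"top_tab":(-46,34,40),"top_near_corner":(-59,45.5,17),"top_right_corner":(-59,-45.5,17),"top_far_corner":(59,-45.5,17),"top_left_corner":(59,45.5,17)}
def proj(k,w): return cv2.projectPoints(np.array(w,float)[None],cv2.Rodrigues(T[k][:3,:3])[0],T[k][:3,3],K(C[k]),np.array(C[k]["D"]))[0][0,0]
def W(p,m):
    c,n=np.cos(p[2]),np.sin(p[2]); return np.array([p[0]+c*m[0]-n*m[1],p[1]+n*m[0]+c*m[1],p[3]+m[2]])
for cams in (["wrist"],["wrist","scene","top"]):
    O=[(n,k,v[1]) for n in M for k,v in R[n].items() if k in cams and not(n=="top_left_corner" and k=="scene")]
    f=lambda p:np.ravel([proj(k,W(p,M[n]))-u for n,k,u in O])
    p=least_squares(f,[577,28,.04,26],loss="soft_l1").x
    print(p,np.degrees(p[2])); 
    for n,k,u in O: print(n,k,proj(k,W(p,M[n]))-u)
    print("tab",W(p,M["top_tab"]),"px",proj("wrist",W(p,M["top_tab"])),proj("wrist",W(p,(-46,34,50))),proj("wrist",W(p,(-46,34,20))))
    print("pinch yaw",np.degrees(p[2]+np.arctan2(.804,.594)))
a=cv2.imread('pics/d_wrist.png')[130:310,160:350]
cv2.imwrite('pics/e.png',cv2.resize(a,None,fx=3.3,fy=3.3,interpolation=2))
```

```text
[577.1  28.5   0.1  28. ] 4.1068290841449375
top_near_corner wrist [ 0.9 -0.2]
top_right_corner wrist [-0.9  2. ]
top_far_corner wrist [-0.1 -2. ]
top_left_corner wrist [0.1 0.1]
tab [528.8  59.2  68. ] px [249.9 191.5] [249.7 194.5] [250.2 186.1]
pinch yaw 57.64961899182065
[577.1  28.4   0.1  26.6] 3.6652114468391943
top_tab scene [ 2.5 -0.3]
top_near_corner wrist [ 1.4 -0.4]
top_near_corner scene [-1.2  2.4]
top_right_corner wrist [-0.6  1.2]
top_right_corner scene [ 1.6 -1.1]
top_far_corner wrist [-0.7 -2.6]
top_far_corner top [ 1.5 -0.2]
top_far_corner scene [-3.  -0.7]
top_left_corner wrist [-0.4 -0. ]
top_left_corner top [-2.6 -1.7]
tab [529.   59.4  66.6] px [250.2 191.1] [250.  194.1] [250.6 185.8]
pinch yaw 57.20800135451492
```

View pics/e.png

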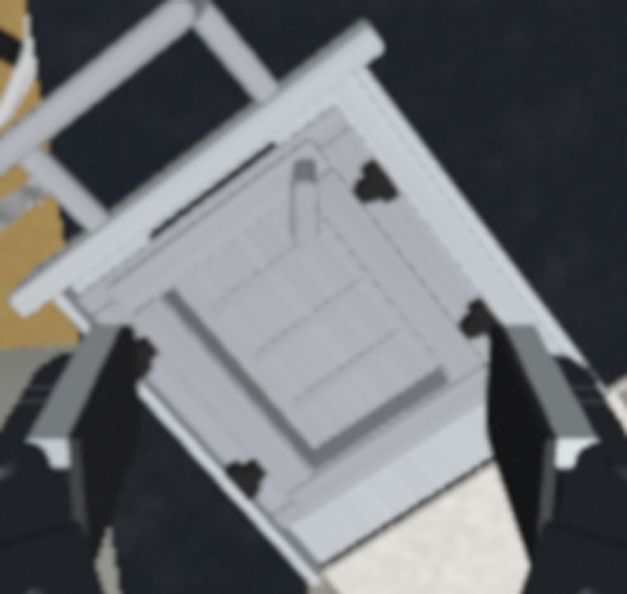

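```bash
python3 -c "
from h import *
go([530,60.6,51],57.3)"
```

```text
shift [-12.2  -2.3 143.8] rot [-0.0042 -0.0065 -0.0231] len 144.0 deg 1.4 t 10.55
```

```bash
python3 -m handwheel '[-12,-2.3,45,-0.004,-0.0065,-0.023,0.4,-12,-2.3,85,-0.004,-0.0065,-0.023,0.4,-12,-2.3,115,-0.004,-0.0065,-0.023,0.4,-12,-2.3,135,-0.004,-0.0065,-0.023,0.4,-12,-2.3,143,-0.004,-0.0065,-0.023,0.4,-12,-2.3,143,-0.004,-0.0065,-0.023,0.4]'
python3 - <<'E'
from h import *
go([530,60.6,51],57.3)
c=imaging.read_camera("wrist"); cv2.imwrite("pics/f.png",c["color"][:,:,::-1])
E
```

```text
time_s: 11.3
tcp_pos: [529.7, 60.7, 51.6]
tcp_rot: [[-0.841, 0.54, -0.001], [0.54, 0.841, -0.0], [0.001, -0.001, -1.0]]
contact_force: [-0.2, 0.0, 0.2]
gripper_width: 34.4
grip_force: 0.0
shift [-0.4  0.1  0.6] rot [-0.0005 -0.0005 -0.    ] len 1.0 deg 0.0 t 11.3
```

View pics/f.png

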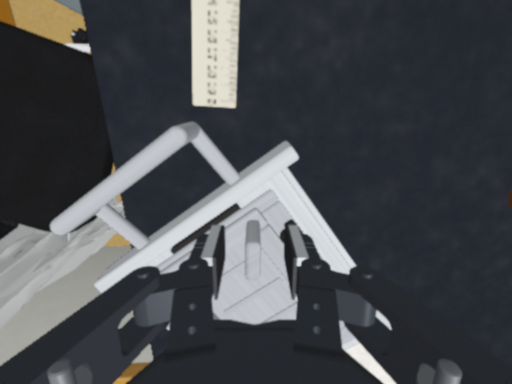

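The tab (column 253, rows 222–278) stands centred between the pads (columns ~219 and 289), so I close on it.

```bash
python3 -m handwheel '[0,0,0,0,0,0,0.15,0,0,0,0,0,0,0,0,0,0,0,0,0,0,0,0,0,0,0,0,0,0,0,0,0,0,0,0]' 90
```

```text
time_s: 11.98
tcp_pos: [530.8, 60.3, 53.1]
tcp_rot: [[-0.841, 0.541, 0.002], [0.541, 0.841, -0.001], [-0.002, 0.0, -1.0]]
contact_force: [-0.9, -1.9, 5.9]
gripper_width: 6.5
grip_force: 88.7
```

```bash
python3 -m handwheel '[-0.2,0,-2.3,0,0.017,0,0,-0.4,0,-4.6,0,0.035,0,0,-0.7,0,-6.9,0,0.052,0,0,-1,0,-9.2,0,0.07,0,0,-1.4,0,-11.5,0,0.087,0,0,-1.8,0,-13.7,0,0.105,0,0,-2.2,0,-16,0,0.122,0,0,-2.7,0,-18.2,0,0.14,0,0]'
python3 - <<'E'
from h import *
C=[cv2.resize(imaging.read_camera(k)["color"][:,:,::-1][a:b,l:r],(400,500 if k=="scene" else 300)) for k,a,b,l,r in (("scene",190,290,240,320),("wrist",0,384,0,512))]
o=np.zeros((500,800,3),np.uint8);o[:,:400]=C[0];o[:300,400:]=C[1];cv2.imwrite("pics/g.png",o)
E
```

```text
time_s: 12.98
tcp_pos: [532.3, 59.4, 70.2]
tcp_rot: [[-0.833, 0.54, -0.118], [0.535, 0.842, 0.076], [0.141, 0.0, -0.99]]
contact_force: [1.2, -0.5, 2.4]
gripper_width: 6.2
grip_force: 88.3
```

View pics/g.png

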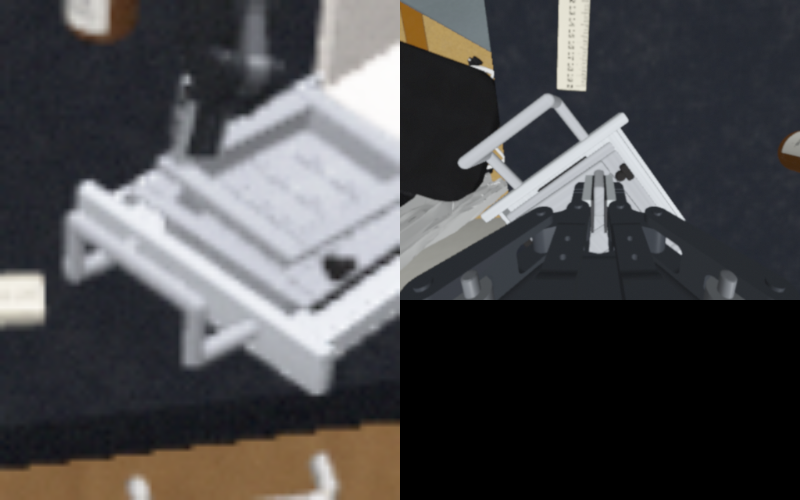

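```bash
python3 -m handwheel '[-0.2,0,-2.3,0,0.017,0,0,-0.4,0,-4.6,0,0.035,0,0,-0.7,0,-6.9,0,0.052,0,0,-1,0,-9.2,0,0.07,0,0,-1.4,0,-11.5,0,0.087,0,0,-1.8,0,-13.7,0,0.105,0,0,-1.8,0,-13.7,0,0.105,0,0]'
```

```text
time_s: 13.95
tcp_pos: [535.5, 57.1, 83.2]
tcp_rot: [[-0.816, 0.541, -0.204], [0.524, 0.841, 0.131], [0.243, -0.0, -0.97]]
contact_force: [1.7, -0.9, 2.8]
gripper_width: 5.8
grip_force: 88.3
```

```bash
python3 -m handwheel '[1,0,-4,0,0,0,0,2,0,-8,0,0,0,0,3,0,-12,0,0,0,0,4.5,0,-18,0,0,0,0,7,0,-28,0,0,0,0,10,0,-40,0,0,0,0,13,0,-52,0,0,0,0]'
python3 - <<'E'
from h import *
C=[cv2.resize(imaging.read_camera(k)["color"][:,:,::-1][a:b,l:r],(400,400)) for k,a,b,l,r in (("scene",170,270,240,340),("top",100,250,270,420))]
cv2.imwrite("pics/i.png",np.hstack(C))
E
```

```text
time_s: 14.82
tcp_pos: [535.4, 57.3, 138.0]
tcp_rot: [[-0.816, 0.54, -0.204], [0.524, 0.841, 0.131], [0.242, 0.0, -0.97]]
contact_force: [0.2, 0.0, -1.0]
gripper_width: 6.0
grip_force: 87.9
```

View pics/i.png

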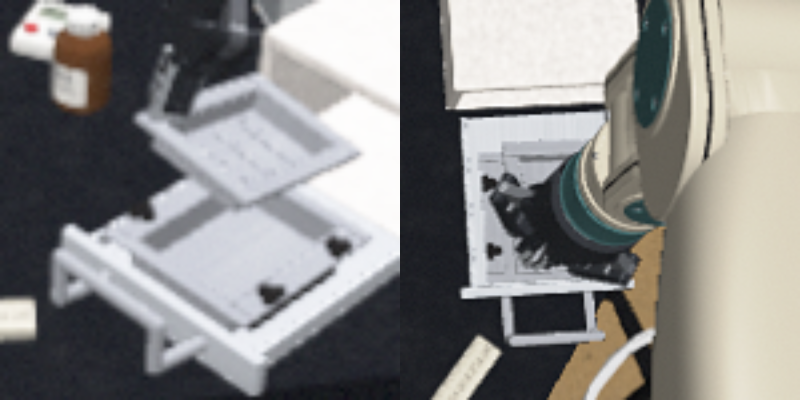

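```bash
python3 -m handwheel '[4,0,-16,0,0,0,0,8.5,0,-34,0,0,0,0,17,7,-32,0,0,0,0,37,24,-27,0,0,0,0,66,47,-20,0,0,0,0,95,71,-12,0,0,0,0,124,95,-5,0,0,0,0,152,118,2,0,0,0,0]'
python3 - <<'E'
from h import *
s=bot.observe();R=np.array(s["tcp_rot"]);m=R@np.array([-57,0,16])
t=np.array([456,389,141])-m; print(t,R.T@(t-s["tcp_pos"]))
E
```

```text
time_s: 15.92
tcp_pos: [473.2, 238.1, 171.5]
tcp_rot: [[-0.816, 0.54, -0.205], [0.524, 0.842, 0.131], [0.243, -0.001, -0.97]]
contact_force: [0.6, 0.1, -1.2]
gripper_width: 6.2
grip_force: 87.9
[412.74738792 416.76200938 170.38507076] [142.61641153 117.71477813  36.87445893]
```

```bash
python3 -m handwheel '[28,23,7,0,0,0,0,57,47,15,0,0,0,0,86,71,22,0,0,0,0,110,91,29,0,0,0,0,128,106,33,0,0,0,0,138,114,36,0,0,0,0,142.5,117.5,37,0,0,0,0,142.5,117.5,37,0,0,0,0]'; python3 -m handwheel '[0,0,0,0,0,0,0,0,0,0,0,0,0,0,0,0,0,0,0,0,0,0,0,0,0,0,0,0]'
python3 - <<'E'
from h import *
np.set_printoptions(precision=1,suppress=True)
s=bot.observe();R=np.array(s["tcp_rot"]);print("mid pred",s["tcp_pos"]+R@np.array([-57,0,16]))
L=look(["drip_pan","top_mid","top_tray","top_far_corner","top_left_corner","top_right_corner"],["scene","top"],"z")
for n in L:
    for k,v in L[n].items(): print(n,k,round(v[0],2),v[1])
    if len(L[n])>1: print("  tri",*tri([v[2] for v in L[n].values()]))
cv2.imwrite("pics/z.png",np.hstack([cv2.resize(cv2.imread(f"pics/z_{k}.png"),(400,300)) for k in("scene","top")]))
E
```

```text
time_s: 16.92
tcp_pos: [413.9, 414.7, 170.3]
tcp_rot: [[-0.816, 0.54, -0.204], [0.524, 0.841, 0.13], [0.242, -0.001, -0.97]]
contact_force: [0.0, -0.2, -1.6]
gripper_width: 5.9
grip_force: 87.9
time_s: 17.42
tcp_pos: [414.2, 414.7, 170.4]
tcp_rot: [[-0.816, 0.541, -0.204], [0.524, 0.841, 0.131], [0.243, -0.0, -0.97]]
contact_force: [-0.1, 0.3, -2.1]
gripper_width: 6.0
grip_force: 87.9
mid pred [457.4 386.9 141.1]
drip_pan scene 0.62 [181.6 196.6]
drip_pan top 0.95 [180.7 227.5]
  tri [458.1 400.5 -16.4] [np.float64(4.3941654098851375), np.float64(4.394165409885073)]
top_mid scene 0.75 [178.  152.3]
top_mid top 0.94 [174.4 232.6]
  tri [454.2 383.7 143.1] [np.float64(0.7786188325319532), np.float64(0.7786188325320281)]
top_tray scene 0.7 [179.2 153.2]
top_tray top 0.8 [174.5 229.5]
  tri [459.9 385.4 137.3] [np.float64(0.30552584218362655), np.float64(0.3055258421837604)]
top_far_corner scene 0.64 [205.7 155.4]
top_far_corner top 0.98 [194.7 202.4]
  tri [519.9 341.8 128.3] [np.float64(1.9365414089326176), np.float64(1.9365414089326638)]
top_left_corner scene 0.94 [187.7 135.7]
top_left_corner top 0.97 [153.6 207.6]
  tri [512.  425.8 158.5] [np.float64(2.3590700770580493), np.float64(2.359070077058057)]
top_right_corner scene 0.86 [171.3 160.9]
top_right_corner top 0.68 [190.4 256.7]
  tri [404.9 343.2 153.7] [np.float64(4.9002814426723225), np.float64(4.900281442672377)]
```

View pics/z.png

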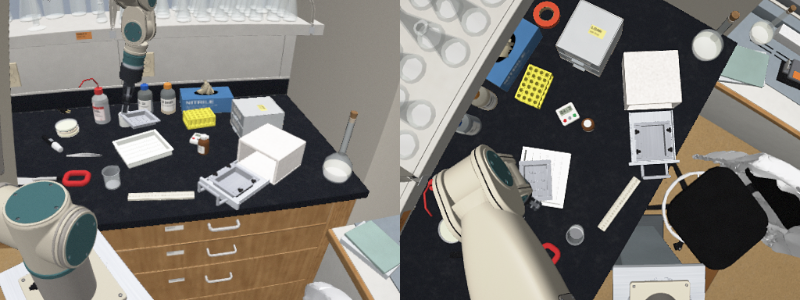

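The tray hangs over the pan, its middle within a few mm of the pan's centre. The drawer is open with the lower tray still seated, and the bottle and beaker look unmoved.

```bash
python3 -c "
from plant import bot
print(bot.job_done())"
```

```text
the job is handed in; nothing more can be done
None
```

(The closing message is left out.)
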